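# Lift the casting out of the open mould and lay it on the wooden block

## Task

Ease the orange bracket casting straight out of the open, sloping mould, without cocking it in the cavity. Then set it down gently on the wooden bench block, base down, centred and lengthwise along the block, and let go; leave the block and everything else where they stand.

Things in the scene. Friction and masses are not known exactly. Their poses are not given: they have to be found in the camera images.
- mould_mouth (a point): Centre of the mouth of the cavity, in the plane of the mould's face, about 64 mm above the desk. z: normal of the face, out of the cavity, leaning 30 degrees from vertical back towards the robot and to its left; x: up the slope; y: level, along the mould. The cavity is a rectangular pocket 52 mm (x) by 120 mm (y), 16 mm deep, with plain walls square to the face.
- mould: Aluminium lower mould half, a plate 100 x 170 x 32 mm held sloping at 30 degrees on a dark steel stand 125 x 180 mm, fixed to the desk; top edge 90 mm above the desk. Origin: underside of the stand, below the plate; x: the level direction in which the face rises; z: straight up. Two dowel pins stand 6 mm out of the face at opposite corners.
- casting_center (a point): Centre, half-way up, of the loose orange resin casting: a bearing bracket 60 mm high, about 0.2 kg. Its base plate, 48 (x) by 116 (y) by 18 mm (z), has its underside 30 mm below this point. z: up from the base. At the start it lies in the cavity, base on the cavity's floor, axes parallel to the mould's, sunk 16 mm, with 2 mm play all round (it may lie against a wall).
- casting_grip (a point): Where to take the casting: middle of its upright round-topped housing, 10 mm above its centre along z (40 mm above the underside). The housing is 30 mm thick (x) and 56 mm wide (y) and rises from the base plate to 60 mm above the underside; grip its two flat faces, square to x. The dark round seats on them are flush.
- block_top (a point): Centre of the top of the wooden bench block: a loose flat block 70 mm (x) by 125 mm (y) by 20 mm high with scorch marks, lying on the desk; y is its length, z is up, this point is 20 mm above the desk.
- dish_2: Bystander: round glass dish, 62 mm across, 10 mm high; origin at the centre of its underside.
- solder_reel: Bystander: small blue and yellow reel of solder, 86 x 62 x 35 mm; origin at the centre of its underside.
- primer_jar: Bystander: grey paint jar with a black cap, 66 mm across, 70 mm high; origin at the centre of its underside.
Mind the look-alikes: they are no part of the job. Leave any purple look-alike of the mould alone.

How it is judged:
By the outcome, as a careful person would: the job done as asked, in the order asked, and still so for the second after the job is handed in, with the robot touching nothing.
It also fails if it takes over 43 s, if anything falls off the work surface, if the arm or the gripper's body presses on something with over 40 N, if the wrist force passes 120 N, or if a joint passes its speed limit or range.

## Robot

A 6-joint arm with a two-finger parallel gripper is mounted at the origin on a cart in front of the work surface, level with it; the furniture and walls round the work are solid. World frame = base frame: x ahead of the robot, y to its left, z up, the work surface at z = 0. Lengths are in m, angles in rad, forces in N, time in s.
With the tool pointing down it reaches from about 0.25 to 0.775 m from the base axis. Payload 4 kg.
Tool frame: the origin (TCP) lies midway between the tips of the shut fingers; the grasp point (between the pads) lies 19 mm behind it (ctrl.grip_depth is the distance from the TCP to the grasp point, in m); z points along the fingers, y is the direction in which the jaws open and shut (so a half turn about z gives the same grasp; the last joint's range is limited). The gripper opens to 85 mm and grips with 20 to 120 N. Pads are 22 mm wide; open, the fingers measure 114 mm over their backs; the gripper's body (76 mm by 85 mm) begins 54 mm behind the grasp point. The pads swing forward as they close: fully open they stand 13 mm farther back than shut.
Start: joints at [1.233, 0.087, 1.371, -0, 1.684, -0.103], TCP at [0.128, 0.535, 0.198] pointing down, gripper open.
Joint ranges: [-3.1, 3.1], [-0.76, 2.03], [0.27, 2.55], [-1.08, 4.22], [0.17, 2.65], [-2.57, 2.57]. Speed limits (rad/s): [2.79, 2.79, 3.14, 3.14, 3.14, 3.14].

## Interface

Orientations are given as [roll, pitch, yaw] about the fixed x, y, z axes, in that order (R = Rz(yaw) Ry(pitch) Rx(roll)).
In Python, from bench import readout, viewer, ctrl gives the robot as it stands.
- The arm moves only by the tool carry_out, never from a script. Its argument "increments" is a list of rows, each a list of 7 numbers: the shift along the tool's x, y, z in m, then the turn, a rotation vector about the tool's x, y, z in rad, then the opening, from 0 (shut) to 1 (fully open). In form: [[dx, dy, dz, rx, ry, rz, hand], ...]. A call has 1 to 8 rows; each row is the pose to reach, as a shift and turn from the pose commanded when the call began, along the tool's axes at that moment; what a row does not reach only later rows make up. A row lasts 1/12 s, in which the tool goes at most 41.7 mm and 7.16 degrees, less where a joint would pass 70% of its speed; a pose out of reach is approached as far as the arm can. A call with a gripper value outside its range is refused whole. The fingers move at their own pace and stop on an object; the grip force is fixed at half the most. Time passes only in rows, so rows that repeat a pose let the fingers close. It gives the time, the measured TCP pose, the force and the opening at its end, in the units of the state.
- readout.observe(): the state, without advancing time (a new reading comes with each control period).
- viewer.get_image(name): name is "scene" or "side" or "wrist"; returns a dict with "color" (420x560x3 uint8, red, green, blue), "fx", "fy", "cx", "cy" (pixels), "D" ([k1, k2, p1, p2, k3] as OpenCV has them; the pictures are not rectified), "xyz" and "orientation" of the camera in the world. Camera axes: x right, y up, looking along -z (the intrinsics and any distortion apply to the point x, -y, -z); pixel columns grow to the right and rows downward; lengths in m; the calibration is good to about 2 mm. A picture is of the moment at which its call begins. There is no depth.
- ctrl.close_job(): hands the job in, once; it reports no verdict.
Trained networks look in the newest picture that a camera, given by its name, has taken for a name from the list of things; names that differ only in an ending like _2 or _b are one class to them, and where a whole thing is asked for, a point or a joint stands for the part that bears it (a point fixed in the world has none). Each returns a list of dicts, best first, with "p" (0 to 1); they miss things now and then, are a little off and sometimes report something else, mostly with a low value. They report only what shows in the picture. A call takes as long as a camera call. They do not tell look-alikes from the thing itself.
- viewer.look_for(name, camera): "uv" ([column, row] in pixels, amid what is visible of it).
- viewer.landmark_of(name, camera): "uv" ([column, row] in pixels: a listed point, or the origin of a listed thing).
The state is a dict: "time": time; "joint_positions": joint angles; "joint_vel": joint speeds; "joint_torque": joint torques, N m; "ee_pos": TCP position; "ee_rot": TCP orientation; "contact_force": force on the tool from outside, world axes, zero at the start; "torque": the same for the moment, N m; "grip_width": finger opening in m.
Only numpy, scipy, OpenCV 4.12 (cv2) and the standard library are available. Lean on these libraries where they do the work, as an engineer would, in place of code of your own. Each camera call takes 0.05 s, during which the arm holds its last target.

## Working session

There is one attempt and no reset: what is moved stays moved. The work goes in short steps, Python scripts to look and compute and a tool call to move; the robot and the scene stay as the last step left them, time stands still between calls to the robot, and variables do not carry over. Pictures are saved under pics/ and viewed, and the job is handed in when it is done.

Besides the shell and the picture viewer there is one more tool, called as name(argument=value, ...), one argument or row to a line, values as JSON. carry_out: Moves the arm, as the interface text tells. Its arguments: {"type":"object","properties":{"increments":{"type":"array","items":{"type":"array","items":{"type":"number"}}}},"required":["increments"]}

```bash
ls; mkdir -p pics; python3 - <<'E'
from bench import readout, viewer, ctrl
import cv2
print(readout.observe())
for n in ["scene","side","wrist"]:
    im=viewer.get_image(n)
    cv2.imwrite(f"pics/{n}0.png",im["color"][:,:,::-1])
    print(n,{k:v for k,v in im.items() if k!="color"})
    for t in ["mould_mouth","casting_center","casting_grip","block_top","mould"]:
        print(t,viewer.landmark_of(t,n))
E
```

```text
pics
{'time': 0.0, 'joint_positions': array([ 1.23289908e+00,  8.79909235e-02,  1.37225142e+00, -1.04204566e-05,
        1.68356276e+00, -1.03088688e-01]), 'joint_vel': array([-0.00078573,  0.00093006, -0.00086226,  0.00137309,  0.00095851,
       -0.00020829]), 'joint_torque': array([ 6.70354439e-04, -3.51864481e+01, -3.13277936e+01, -5.64729430e-05,
        1.06670152e-02, -2.98382332e-06]), 'ee_pos': array([0.12777861, 0.53438125, 0.19662098]), 'ee_rot': array([-3.13939088e+00, -2.17372698e-04,  2.90678269e+00]), 'contact_force': array([-0.58497829,  0.95834232, -0.25043249]), 'torque': array([0.05008994, 0.05311193, 0.01397681]), 'grip_width': 0.08517598658008828}
scene {'fx': 403.443327876018, 'fy': 403.443327876018, 'cx': 286.80158634246186, 'cy': 208.26224684729118, 'D': array([-0.04065741,  0.        ,  0.        ,  0.        ,  0.        ]), 'xyz': array([-0.07782918, -0.58530709,  0.87854282]), 'orientation': array([ 0.80999784,  0.01685991, -0.79844385])}
mould_mouth [{'uv': [262.8, 201.1], 'p': 0.78}, {'uv': [171.8, 186.6], 'p': 0.72}]
casting_center [{'uv': [261.3, 195.9
[... 583 characters left out ...]
r [{'uv': [260.9, 212.4], 'p': 0.81}, {'uv': [348.9, 288.1], 'p': 0.23}]
casting_grip [{'uv': [261.4, 208.9], 'p': 0.87}, {'uv': [270.6, 239.9], 'p': 0.43}]
block_top [{'uv': [348.8, 288.7], 'p': 0.89}]
mould [{'uv': [269.6, 240.4], 'p': 0.97}, {'uv': [213.2, 209.0], 'p': 0.62}]
wrist {'fx': 325.39395681426987, 'fy': 325.39395681426987, 'cx': 276.58084447237627, 'cy': 206.00694187172658, 'D': array([-0.04721633,  0.        ,  0.        ,  0.        ,  0.        ]), 'xyz': array([0.05523707, 0.55248365, 0.3747565 ]), 'orientation': array([-3.00532602e-01, -9.44464795e-04,  1.33529170e+00])}
mould_mouth []
casting_center []
casting_grip []
block_top []
mould [{'uv': [195.3, 358.8], 'p': 0.61}]
```

View pics/scene0.png

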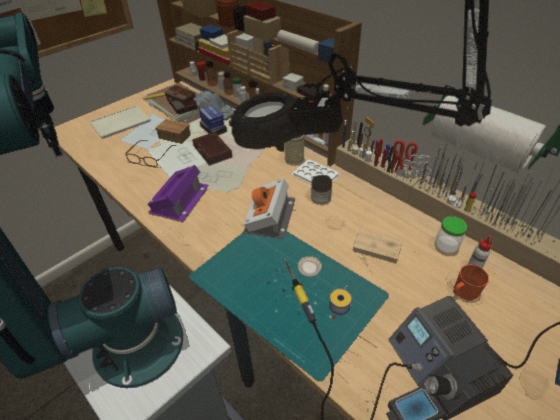

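View pics/side0.png

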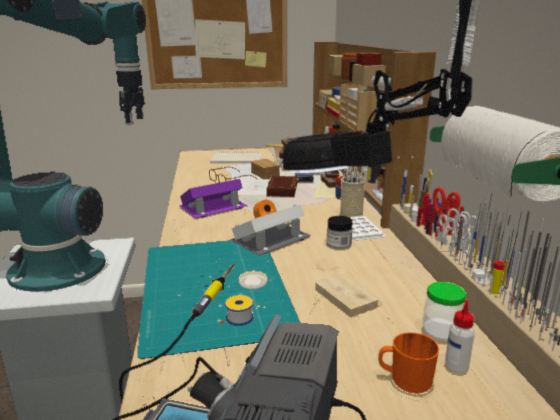

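View pics/wrist0.png

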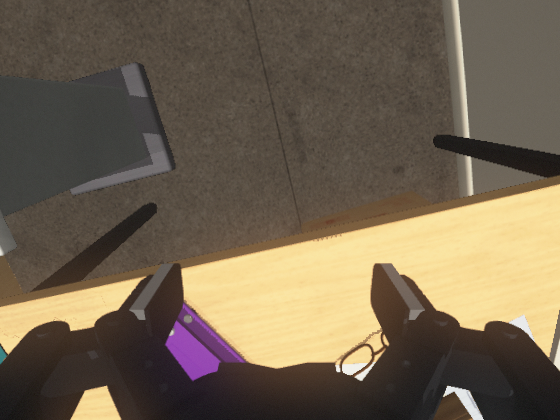

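```bash
cat > h.py <<'E'
import numpy as np, cv2
from scipy.spatial.transform import Rotation as Rn
from bench import readout, viewer, ctrl
def rpy(o): return Rn.from_euler('xyz',o).as_matrix()
def cam(im):
    K=np.array([[im['fx'],0,im['cx']],[0,im['fy'],im['cy']],[0,0,1]])
    R=rpy(im['orientation']); return K,np.array(im['D'],float),R,np.array(im['xyz'])
def ray(im,uv):
    K,D,R,t=cam(im)
    p=cv2.undistortPoints(np.array([[uv]],float),K,D)[0,0]
    d=R@np.array([p[0],-p[1],-1]); return t,d/np.linalg.norm(d)
def proj(im,P):
    K,D,R,t=cam(im); c=(np.atleast_2d(P)-t)@R; c=c*[1,-1,-1]
    return cv2.projectPoints(c,np.zeros(3),np.zeros(3),K,D)[0][:,0]
def tri(rs):
    A=np.zeros((3,3));b=np.zeros(3)
    for t,d in rs:
        M=np.eye(3)-np.outer(d,d);A+=M;b+=M@t
    P=np.linalg.solve(A,b); return P,[np.linalg.norm((np.eye(3)-np.outer(d,d))@(P-t)) for t,d in rs]
def plane(im,uv,z):
    t,d=ray(im,uv); return t+d*(z-t[2])/d[2]
E
python3 - <<'E'
from h import *
s=viewer.get_image("scene");d=viewer.get_image("side")
for n,a,b in [("mouth",(262.8,201.1),(264.3,213.2)),("cc",(261.3,195.9),(260.9,212.4)),("grip",(257.2,196),(261.4,208.9)),("block",(379.4,242.4),(348.8,288.7)),("mould",(271.7,218),(269.6,240.4)),("dish",(309,268),(253,281)),("jar",(321,198),(340,246))]:
    print(n,*tri([ray(s,a),ray(d,b)]))
def zoom(im,c,w,h,name,f):
    x,y=c;I=im['color'][y-h//2:y+h//2,x-w//2:x+w//2,::-1]
    cv2.imwrite(name,cv2.resize(I,None,fx=f,fy=f,interpolation=cv2.INTER_CUBIC))
zoom(s,(315,215),160,110,"pics/z_s.png",5)
zoom(d,(305,255),160,120,"pics/z_d.png",5)
E
```

```text
mouth [0.49835755 0.09338321 0.06935442] [np.float64(0.0029575260801360907), np.float64(0.0029575260801362143)]
cc [0.49619375 0.10143043 0.07559306] [np.float64(0.005779810008028265), np.float64(0.005779810008028304)]
grip [0.49481495 0.11486741 0.07562209] [np.float64(0.0003611938878254039), np.float64(0.00036119388782547665)]
block [ 0.63915304 -0.23323793  0.02019866] [np.float64(0.0016237301515247297), np.float64(0.0016237301515247369)]
mould [5.10552919e-01 7.32241283e-02 4.10589501e-04] [np.float64(0.0008432777812097292), np.float64(0.0008432777812097943)]
dish [ 0.4466296  -0.1394409   0.00153756] [np.float64(0.0023597751048316613), np.float64(0.002359775104831706)]
jar [ 0.69131691  0.02829172 -0.00791733] [np.float64(0.0008086942687934575), np.float64(0.0008086942687933214)]
```

View pics/z_s.png

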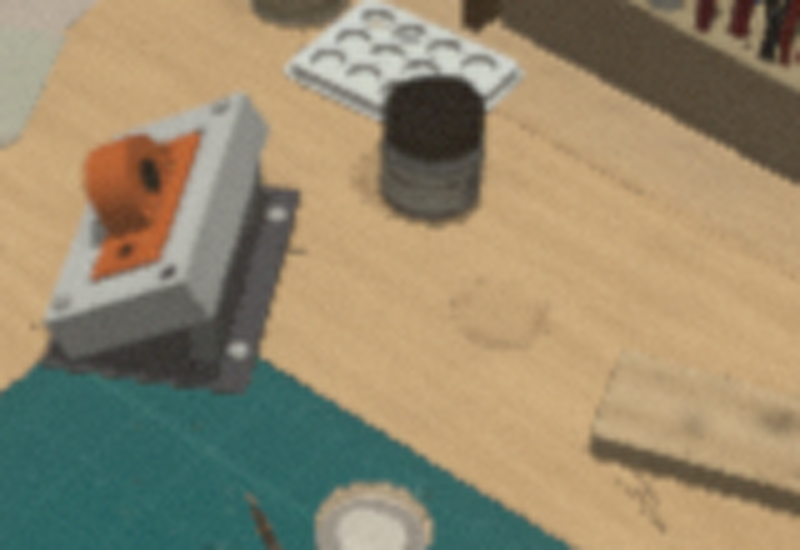

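View pics/z_d.png

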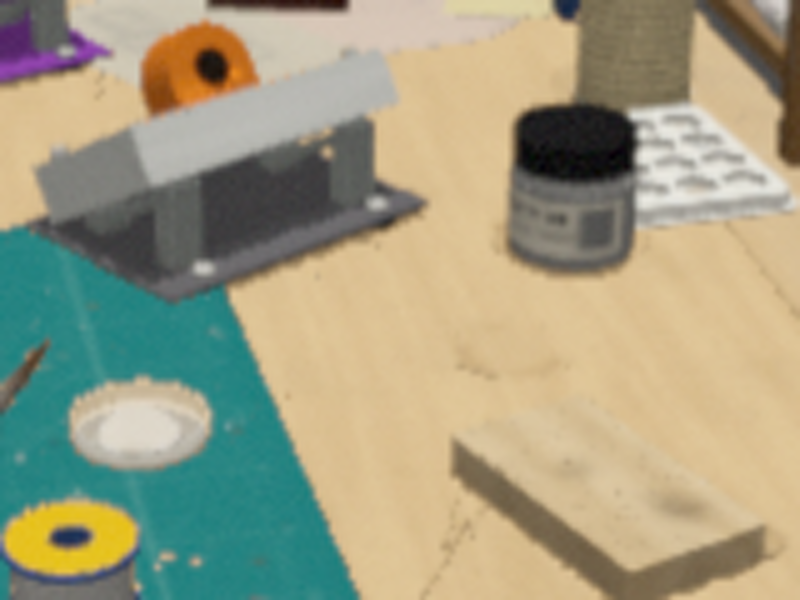

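```bash
cat > fit.py <<'E'
from h import *
from scipy.optimize import least_squares
s=viewer.get_image("scene");d=viewer.get_image("side")
S=lambda x,y:(s,(235+x/5-.4,160+y/5-.4)); Dd=lambda x,y:(d,(225+x/5-.4,195+y/5-.4))
def Rm(psi): # face frame
    return Rn.from_euler('z',psi).as_matrix()@Rn.from_euler('y',-np.pi/6).as_matrix()
obs=[(S(48,318),(-.05,0.085,0)),] 
# corner naming: B,C high edge
def run(sgn):
    o=[(S(48,318),(-.05,-.085*sgn,0)),(S(185,287),(.05,-.085*sgn,0)),(S(240,93),(.05,.085*sgn,0)),
       (Dd(38,170),(-.05,-.085*sgn,0)),(Dd(135,130),(.05,-.085*sgn,0)),(Dd(387,55),(.05,.085*sgn,0)),
       (S(205,322),(.05,-.085*sgn,-.032)),(S(267,128),(.05,.085*sgn,-.032)),(Dd(150,182),(.05,-.085*sgn,-.032)),(Dd(398,100),(.05,.085*sgn,-.032)),(Dd(55,222),(-.05,-.085*sgn,-.032))]
    def f(p):
        R=Rm(p[3]); 
        return np.concatenate([(proj(im,p[:3]+R@np.array(m))[0]-uv) for (im,uv),m in o])
    r=least_squares(f,[.5,.09,.065,-.6],loss='soft_l1'); return r
for sg in (1,-1):
    r=run(sg);print(sg,r.cost,r.x,np.degrees(r.x[3]));print(r.fun.reshape(-1,2).round(1).tolist())
# block
o=[(S(595,437),0),(S(622,352),0)]
full=[]
E
python3 fit.py
python3 - <<'E'
from h import *
s=viewer.get_image("scene");d=viewer.get_image("side")
def zoom(im,c,w,h,name,f):
    x,y=c;I=im['color'][y-h//2:y+h//2,x-w//2:x+w//2,::-1]
    cv2.imwrite(name,cv2.resize(I,None,fx=f,fy=f,interpolation=cv2.INTER_CUBIC))
zoom(s,(378,245),80,60,"pics/b_s.png",10)
zoom(d,(348,293),80,60,"pics/b_d.png",10)
E
```

```text
1 6.930512780495142 [ 0.50742491  0.10182703  0.05867058 -0.99985215] -57.28730822218908
[[-1.4, 0.6], [-0.8, -1.6], [0.7, -0.6], [-0.7, -0.0], [-0.6, -0.2], [-0.9, -1.1], [1.1, -0.9], [0.5, -0.2], [0.6, 1.6], [0.9, 1.1], [-0.1, 1.0]]
-1 188.13799116045487 [0.51093444 0.08519723 0.05486144 1.14521718] 65.61611075600042
[[2.1, 2.8], [-35.3, -21.9], [6.6, 2.9], [0.7, 2.9], [-7.7, -17.9], [2.0, 3.0], [-39.9, -25.4], [-0.5, -0.4], [-8.4, -21.0], [1.1, 1.5], [-0.0, -0.3]]
```

View pics/b_s.png

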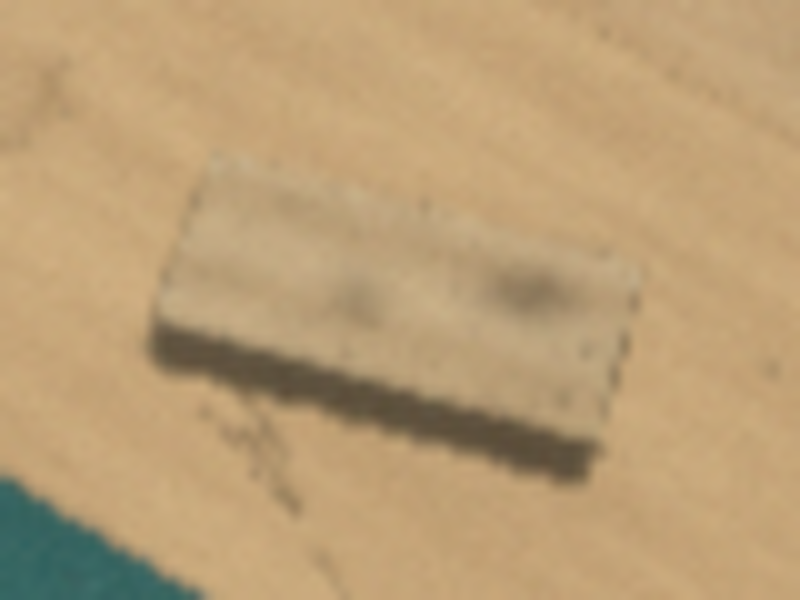

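View pics/b_d.png

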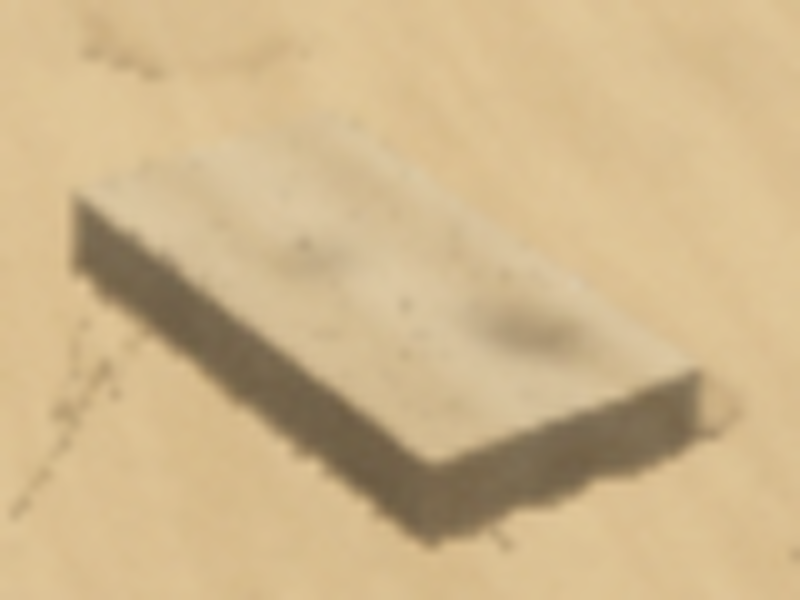

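```bash
cat >> fit.py <<'E'
r=None
B=lambda x,y:(s,(338+x/10-.45,215+y/10-.45)); C=lambda x,y:(d,(308+x/10-.45,263+y/10-.45))
o=[(B(155,320),(-.035,.0625,.02)),(B(212,155),(.035,.0625,.02)),(B(640,265),(.035,-.0625,.02)),(B(603,442),(-.035,-.0625,.02)),
(C(75,195),(-.035,.0625,.02)),(C(345,118),(.035,.0625,.02)),(C(700,372),(.035,-.0625,.02)),(C(432,465),(-.035,-.0625,.02))]
def f(p):
    R=Rn.from_euler('z',p[2]).as_matrix()
    return np.concatenate([(proj(im,[p[0],p[1],0]+R@np.array(m))[0]-uv) for (im,uv),m in o])
r=least_squares(f,[.64,-.23,-.2],loss='soft_l1');print(r.cost,r.x,np.degrees(r.x[2]));print(r.fun.reshape(-1,2).round(1).tolist())
E
python3 fit.py|tail -2
```

```text
4.388898506956278 [ 0.63169706 -0.23450048  0.38369216] 21.98394136576894
[[0.5, -0.3], [1.3, -0.7], [1.4, -0.1], [0.3, 0.1], [-1.0, -0.8], [-1.7, -1.1], [0.5, -0.4], [-0.5, 0.1]]
```

```bash
cat >> h.py <<'E'
def inc(Pt,Rt):
    st=readout.observe(); R=rpy(st['ee_rot']); 
    dp=R.T@(np.array(Pt)-st['ee_pos']); rv=Rn.from_matrix(R.T@Rt).as_rotvec()
    print('t',round(st['time'],2),'pos',st['ee_pos'].round(4),'j',st['joint_positions'].round(2),'F',st['contact_force'].round(1),'w',round(st['grip_width'],4))
    print('INC',dp.round(4).tolist(),rv.round(4).tolist(),'dist',np.linalg.norm(dp).round(3),'deg',np.degrees(np.linalg.norm(rv)).round(1))
def face(psi): return Rn.from_euler('z',psi).as_matrix()@Rn.from_euler('y',-np.pi/6).as_matrix()
def tool_from(Rf): # tool y = +x_f, z=-z_f
    return np.column_stack([np.cross(Rf[:,0],-Rf[:,2]),Rf[:,0],-Rf[:,2]])
E
python3 - <<'E'
from h import *
s=viewer.get_image("scene");d=viewer.get_image("side")
for n,a,b in [("lampheadL",(235,118),(283,150)),("lampheadR",(325,110),(390,145)),("joint",(342,85),(385,100)),("cup",(293,150),(352,195)),("jar",(321,190),(340,232))]:
    print(n,*tri([ray(s,a),ray(d,b)]))
psi=np.radians(-57.3);Rf=face(psi);m=np.array([.503,.097,.064]);print(Rf)
g=m+.024*Rf[:,2];print(g)
inc(g+.12*Rf[:,2],tool_from(Rf))
E
```

```text
lampheadL [0.59436379 0.32333131 0.19526104] [np.float64(0.01594778883524414), np.float64(0.015947788835244198)]
lampheadR [0.84387861 0.1466293  0.2180971 ] [np.float64(0.013624166194807545), np.float64(0.013624166194807646)]
joint [0.78572971 0.04596222 0.35653888] [np.float64(0.009293377852357234), np.float64(0.009293377852357008)]
cup [0.77208151 0.2263449  0.054421  ] [np.float64(0.009199677791150093), np.float64(0.009199677791149951)]
jar [0.68812329 0.02683562 0.03169251] [np.float64(0.00250263915092023), np.float64(0.002502639150920159)]
[[ 0.46786184  0.84151078 -0.27012016]
 [-0.72876971  0.54024032  0.42075539]
 [ 0.5         0.          0.8660254 ]]
[0.49651712 0.10709813 0.08478461]
t 1.4 pos [0.128  0.5349 0.1978] j [ 1.23  0.09  1.37 -0.    1.68 -0.1 ] F [-0.2  0.7  1.3] w 0.0854
INC [-0.4147, -0.2888, 0.0091] [-0.2591, -0.6085, 2.2706] dist 0.505 deg 135.5
```

```bash
cat >> h.py <<'E'
def tool_from(Rf): # tool y = -x_f, z=-z_f
    return np.column_stack([np.cross(-Rf[:,0],-Rf[:,2]),-Rf[:,0],-Rf[:,2]])
E
python3 - <<'E'
from h import *
psi=np.radians(-57.3);Rf=face(psi);m=np.array([.503,.097,.064])
g=m+.024*Rf[:,2]
inc(g+.12*Rf[:,2],tool_from(Rf))
E
```

```text
t 1.4 pos [0.128  0.5349 0.1978] j [ 1.23  0.09  1.37 -0.    1.68 -0.1 ] F [-0.2  0.7  1.3] w 0.0854
INC [-0.4147, -0.2888, 0.0091] [0.4948, -0.2107, -0.7867] dist 0.505 deg 54.6
```

carry_out(
  increments=[
    [-0.02, -0.014, 0, 0.025, -0.01, -0.04, 1],
    [-0.05, -0.035, 0, 0.06, -0.025, -0.09, 1],
    [-0.08, -0.056, 0, 0.1, -0.04, -0.15, 1],
    [-0.11, -0.077, 0, 0.13, -0.055, -0.21, 1],
    [-0.14, -0.098, 0, 0.17, -0.07, -0.27, 1],
    [-0.17, -0.119, 0, 0.2, -0.085, -0.32, 1],
    [-0.2, -0.14, 0, 0.24, -0.1, -0.38, 1],
    [-0.23, -0.16, 0, 0.27, -0.115, -0.43, 1],
  ],
)

```text
time: 2.07
ee_pos: [0.3155, 0.3246, 0.1979]
ee_rot: [-2.854, 0.053, -2.933]
contact_force: [0.1, -0.2, -1.2]
grip_width: 0.0855
```

```bash
cat > a.py <<'E'
from h import *
psi=np.radians(-57.3);Rf=face(psi);m=np.array([.503,.097,.064])
g=m+.024*Rf[:,2]
inc(g+.12*Rf[:,2],tool_from(Rf))
E
python3 a.py
```

```text
t 2.07 pos [0.3155 0.3246 0.1979] j [ 0.88 -0.01  1.5  -0.26  1.78 -0.93] F [ 0.1 -0.2 -1.2] w 0.0855
INC [-0.1101, -0.1819, 0.0696] [0.2234, -0.0948, -0.3537] dist 0.224 deg 24.6
```

carry_out(
  increments=[
    [-0.017, -0.028, 0.011, 0.035, -0.015, -0.055, 1],
    [-0.034, -0.056, 0.021, 0.07, -0.03, -0.11, 1],
    [-0.051, -0.084, 0.032, 0.105, -0.044, -0.165, 1],
    [-0.068, -0.112, 0.043, 0.14, -0.058, -0.22, 1],
    [-0.083, -0.138, 0.053, 0.17, -0.071, -0.27, 1],
    [-0.096, -0.159, 0.061, 0.196, -0.083, -0.31, 1],
    [-0.106, -0.175, 0.067, 0.215, -0.091, -0.34, 1],
    [-0.11, -0.182, 0.07, 0.223, -0.095, -0.354, 1],
  ],
)

```text
time: 2.73
ee_pos: [0.4632, 0.1565, 0.1876]
ee_rot: [-2.619, 0.0, -2.574]
contact_force: [0.7, 0.6, 0.1]
grip_width: 0.0853
```

```bash
python3 a.py; python3 - <<'E'
from h import *
im=viewer.get_image("wrist");cv2.imwrite("pics/w1.png",cv2.resize(im['color'][:,:,::-1],(800,600)))
for t in ["mould_mouth","casting_center","casting_grip"]: print(t,viewer.landmark_of(t,"wrist"))
psi=np.radians(-57.3);Rf=face(psi);m=np.array([.503,.097,.064])
for P in [(0,0,0),(-.05,-.085,0),(.05,-.085,0),(.05,.085,0),(-.05,.085,0),(0,0,.014),(0,0,.024)]: print(P,proj(im,m+Rf@np.array(P)).round(1))
E
```

```text
t 2.73 pos [0.4632 0.1565 0.1876] j [ 0.58 -0.05  1.63 -0.52  1.57 -1.56] F [0.7 0.6 0.1] w 0.0853
INC [-0.0014, -0.0002, -0.0011] [0.0008, -0.0017, -0.0031] dist 0.002 deg 0.2
mould_mouth []
casting_center [{'uv': [273.6, 193.5], 'p': 0.93}]
casting_grip [{'uv': [274.5, 193.0], 'p': 0.89}]
(0, 0, 0) [[277.  184.7]]
(-0.05, -0.085, 0) [[330.   96.1]]
(0.05, -0.085, 0) [[223.3  96.6]]
(0.05, 0.085, 0) [[231.3 261.2]]
(-0.05, 0.085, 0) [[323.3 260.8]]
(0, 0, 0.014) [[277. 188.]]
(0, 0, 0.024) [[277.1 190.6]]
```

View pics/w1.png

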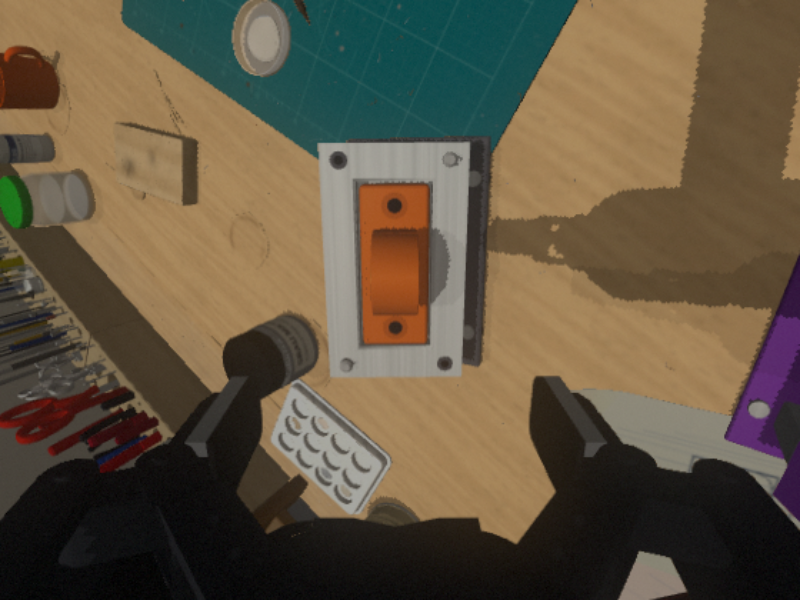

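```bash
python3 - <<'E'
from h import *
im=viewer.get_image("wrist");np.save("w1.npy",im['color'])
import pickle;pickle.dump(im,open("w1.pkl","wb"))
I=im['color'][90:275,215:350,::-1]
I=cv2.resize(I,None,fx=5,fy=5,interpolation=cv2.INTER_CUBIC)
cv2.imwrite("pics/w1t.png",I[:475]);cv2.imwrite("pics/w1b.png",I[450:])
E
```

```text
(no output)
```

View pics/w1t.png

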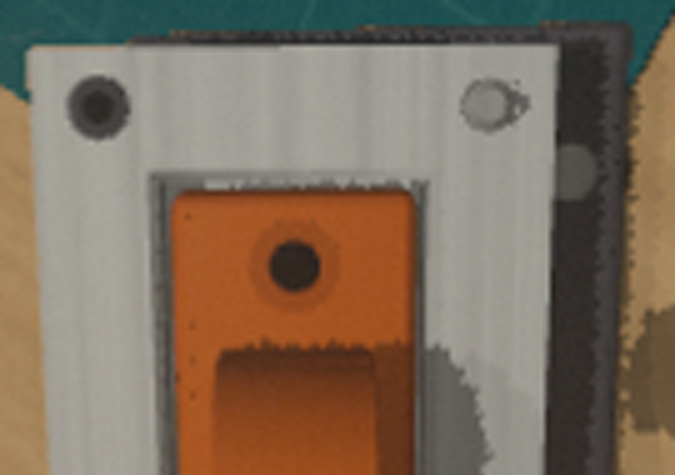

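View pics/w1b.png

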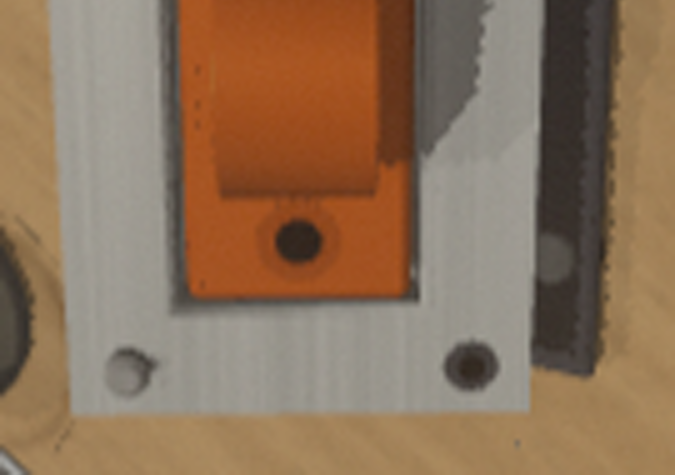

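```bash
cat > fit2.py <<'E'
from h import *
import pickle
from scipy.optimize import least_squares
im=pickle.load(open("w1.pkl","rb"))
W=lambda x,y:np.array((215+x/5-.4,90+y/5-.4))
F=[(W(28,45),(.05,-.085,0)),(W(560,45),(-.05,-.085,0)),(W(72,863),(.05,.085,0)),(W(530,862),(-.05,.085,0)),
(W(150,174),(.026,-.06,0)),(W(428,178),(-.026,-.06,0)),(W(172,762),(.026,.06,0)),(W(420,750),(-.026,.06,0))]
def R6(p): return face(p[3])@Rn.from_rotvec([p[4],p[5],0]).as_matrix()
uv=np.array([a for a,_ in F]);M=np.array([b for _,b in F])
for dof in (4,6):
    f=lambda p:(proj(im,p[:3]+M@R6(list(p)+[0]*(6-dof)).T)-uv).ravel()
    r=least_squares(f,[.5,.1,.064,-1,0,0][:dof],loss='soft_l1')
    print(dof,r.cost,r.x[:3].round(4),np.degrees(r.x[3:]).round(2));print(r.fun.reshape(-1,2).round(1).tolist())
    if dof==4: p=r.x
# casting in mould frame
c=[(W(172,192),(.024,-.058)),(W(415,192),(-.024,-.058)),(W(190,748),(.024,.058)),(W(410,742),(-.024,.058))]
Rf=face(p[3])
pts=[]
for u,m in c+[(W(295,265),(0,0)),(W(299,691),(0,0))]:
    t,d=ray(im,u); n=Rf[:,2]; o=p[:3]+.002*n; P=t+d*((o-t)@n)/(d@n); q=Rf.T@(P-p[:3]);pts.append(q);print((q*1000).round(1),m)
E
python3 fit2.py
```

```text
4 3.0835728770194075 [0.5051 0.0978 0.0655] [-57.24]
[[-0.4, -0.1], [-0.4, -0.7], [-0.5, 0.2], [-0.4, -0.2], [1.5, 1.0], [0.1, -0.1], [0.8, -0.9], [-0.0, 1.2]]
6 3.081087907652201 [0.5051 0.0978 0.0655] [-5.724e+01  4.000e-02  1.200e-01]
[[-0.4, -0.1], [-0.4, -0.7], [-0.5, 0.1], [-0.4, -0.1], [1.5, 1.0], [0.1, -0.1], [0.8, -0.9], [-0.0, 1.2]]
[ 23.1 -57.7   2. ] (0.024, -0.058)
[-23.3 -57.4   2. ] (-0.024, -0.058)
[22.8 57.   2. ] (0.024, 0.058)
[-23.7  55.9   2. ] (-0.024, 0.058)
[ -0.2 -43.7   2. ] (0, 0)
[-0.4 44.2  2. ] (0, 0)
```

```bash
cat > a.py <<'E'
from h import *
import sys
psi=np.radians(-57.24);Rf=face(psi);m=np.array([.505,.0978,.065])+Rf[:,0]*-.0003
inc(m+float(sys.argv[1])*Rf[:,2],tool_from(Rf))
E
python3 a.py .03; python3 a.py .006
```

```text
t 2.98 pos [0.4623 0.159  0.1882] j [ 0.58 -0.05  1.63 -0.52  1.57 -1.56] F [-0.2  0.2  0.2] w 0.0857
INC [-0.0029, -0.003, 0.114] [0.0027, -0.0003, -0.0037] dist 0.114 deg 0.3
t 2.98 pos [0.4623 0.159  0.1882] j [ 0.58 -0.05  1.63 -0.52  1.57 -1.56] F [-0.2  0.2  0.2] w 0.0857
INC [-0.0029, -0.0031, 0.138] [0.0027, -0.0003, -0.0037] dist 0.138 deg 0.3
```

```bash
cat > cmd.py <<'E'
from h import *
# dead-reckoned commanded pose
log=[[-0.23,-0.16,0,0.27,-0.115,-0.43],[-0.11,-0.182,0.07,0.223,-0.095,-0.354]]
P=np.array([.128,.535,.198]);R=rpy([np.pi,0,1.233+.103-np.pi/2+np.pi])
def go(P,R,l): l=np.array(l[:6]);return P+R@l[:3],R@Rn.from_rotvec(l[3:]).as_matrix()
for l in log:P,R=go(P,R,l)
E
python3 - <<'E'
from cmd import *
E
mv cmd.py dr.py; python3 - <<'E'
from dr import *
print(P,Rn.from_matrix(R).as_euler('xyz'))
st=[]
for i in range(6):
    viewer.get_image("side");o=readout.observe();st.append(np.r_[o['ee_pos'],o['ee_rot']])
st=np.array(st);print(st.mean(0),st.std(0))
E
```

```text
[0.4625543  0.15826127 0.18814003] [-2.61974422e+00  8.27688810e-04 -2.57346946e+00]
[ 4.62343135e-01  1.58966942e-01  1.88192738e-01 -2.62018128e+00
  1.46180567e-03 -2.57255922e+00] [4.71011299e-05 1.60076463e-04 6.03529602e-05 1.85963311e-04
 1.79205171e-04 1.52335725e-04]
```

carry_out(
  increments=[
    [-0.003, -0.003, 0.015, 0.003, 0, -0.004, 1],
    [-0.003, -0.003, 0.035, 0.003, 0, -0.004, 1],
    [-0.003, -0.003, 0.055, 0.003, 0, -0.004, 1],
    [-0.003, -0.003, 0.07, 0.003, 0, -0.004, 0.8],
    [-0.003, -0.003, 0.085, 0.003, 0, -0.004, 0.8],
    [-0.003, -0.003, 0.098, 0.003, 0, -0.004, 0.8],
    [-0.003, -0.003, 0.106, 0.003, 0, -0.004, 0.8],
    [-0.003, -0.003, 0.108, 0.003, 0, -0.004, 0.8],
  ],
)

```text
time: 3.95
ee_pos: [0.4947, 0.1116, 0.0942]
ee_rot: [-2.617, -0.004, -2.571]
contact_force: [-0.8, 0.1, -0.5]
grip_width: 0.0683
```

```bash
python3 - <<'E'
from h import *
im=viewer.get_image("wrist");im=viewer.get_image("wrist");cv2.imwrite("pics/w2.png",cv2.resize(im['color'][:,:,::-1],(800,600)))
E
python3 a.py .006
```

```text
t 4.05 pos [0.4954 0.1123 0.0957] j [ 0.47  0.01  1.76 -0.54  1.35 -1.56] F [-0.5  0.5 -0.6] w 0.0682
INC [-0.0003, 0.0007, 0.0293] [-0.0011, -0.0015, 0.0004] dist 0.029 deg 0.1
```

View pics/w2.png

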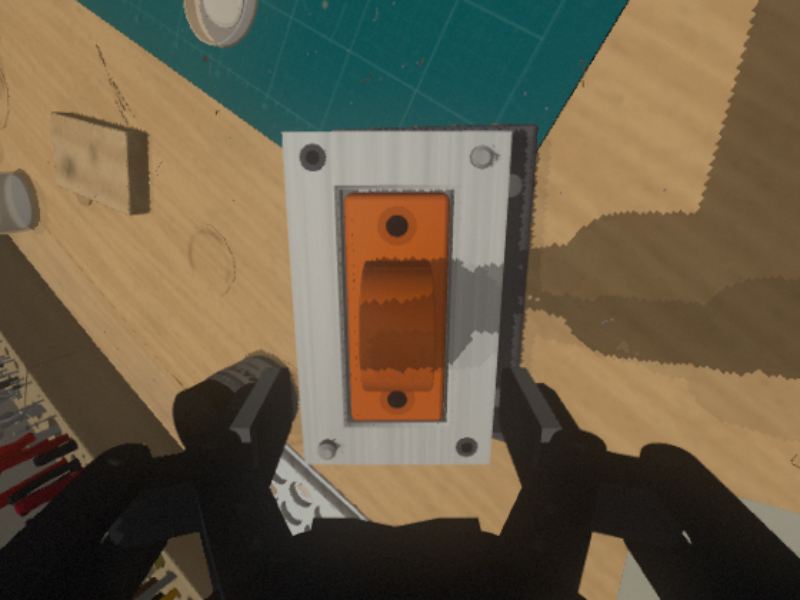

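carry_out(
  increments=[
    [0, 0.0005, 0.006, 0, 0, 0, 0.8],
    [0, 0.0005, 0.013, 0, 0, 0, 0.8],
    [0, 0.0005, 0.02, 0, 0, 0, 0.8],
    [0, 0.0005, 0.025, 0, 0, 0, 0.7],
    [0, 0.0005, 0.028, 0, 0, 0, 0.6],
    [0, 0.0005, 0.029, 0, 0, 0, 0.5],
    [0, 0.0005, 0.029, 0, 0, 0, 0.45],
    [0, 0.0005, 0.029, 0, 0, 0, 0.45],
  ],
)

```text
time: 4.72
ee_pos: [0.5032, 0.1004, 0.0706]
ee_rot: [-2.617, -0.001, -2.57]
contact_force: [0.3, 0.5, 0.3]
grip_width: 0.0385
```

```bash
python3 - <<'E'
from h import *
im=viewer.get_image("wrist");im=viewer.get_image("wrist");cv2.imwrite("pics/w3.png",cv2.resize(im['color'][:,:,::-1],(800,600)))
E
python3 a.py .006
```

```text
t 4.82 pos [0.5033 0.1006 0.0708] j [ 0.44  0.03  1.79 -0.54  1.29 -1.56] F [0.8 0.3 0.1] w 0.0383
INC [0.0001, 0.0004, 0.0007] [-0.0013, -0.0004, 0.0001] dist 0.001 deg 0.1
```

View pics/w3.png

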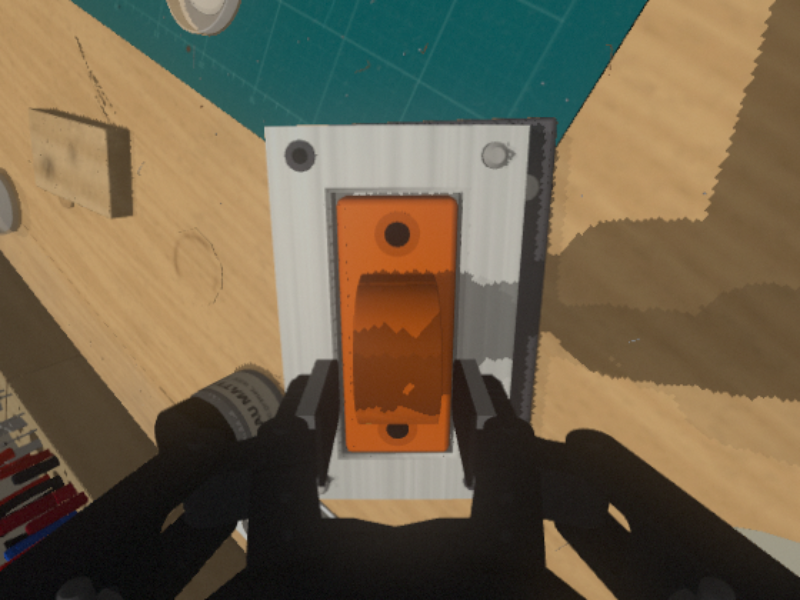

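carry_out(
  increments=[
    [0, 0.0004, 0, 0, 0, 0, 0.4],
    [0, 0.0004, 0, 0, 0, 0, 0.37],
    [0, 0.0004, 0, 0, 0, 0, 0.34],
    [0, 0.0004, 0, 0, 0, 0, 0.3],
    [0, 0.0004, 0, 0, 0, 0, 0.25],
    [0, 0.0004, 0, 0, 0, 0, 0.1],
    [0, 0.0004, 0, 0, 0, 0, 0],
    [0, 0.0004, 0, 0, 0, 0, 0],
  ],
)

```text
time: 5.48
ee_pos: [0.5029, 0.1011, 0.0708]
ee_rot: [-2.617, -0.0, -2.57]
contact_force: [-4.1, 3.4, 5.0]
grip_width: 0.0259
```

```bash
cat > s.py <<'E'
from h import *
import sys
im=viewer.get_image("wrist");cv2.imwrite(f"pics/{sys.argv[1]}.png",cv2.resize(im['color'][:,:,::-1],(800,600)))
o=readout.observe();print({k:np.round(o[k],4) for k in ['time','ee_pos','ee_rot','contact_force','torque','grip_width','joint_positions']})
E
python3 s.py w4
```

```text
{'time': np.float64(5.5333), 'ee_pos': array([0.5029, 0.1011, 0.0708]), 'ee_rot': array([-2.6172e+00, -3.0000e-04, -2.5700e+00]), 'contact_force': array([-3.7207,  3.1978,  5.9057]), 'torque': array([ 0.2806,  0.5187, -0.2088]), 'grip_width': np.float64(0.0259), 'joint_positions': array([ 0.437 ,  0.0328,  1.7862, -0.5428,  1.2896, -1.5602])}
```

View pics/w4.png

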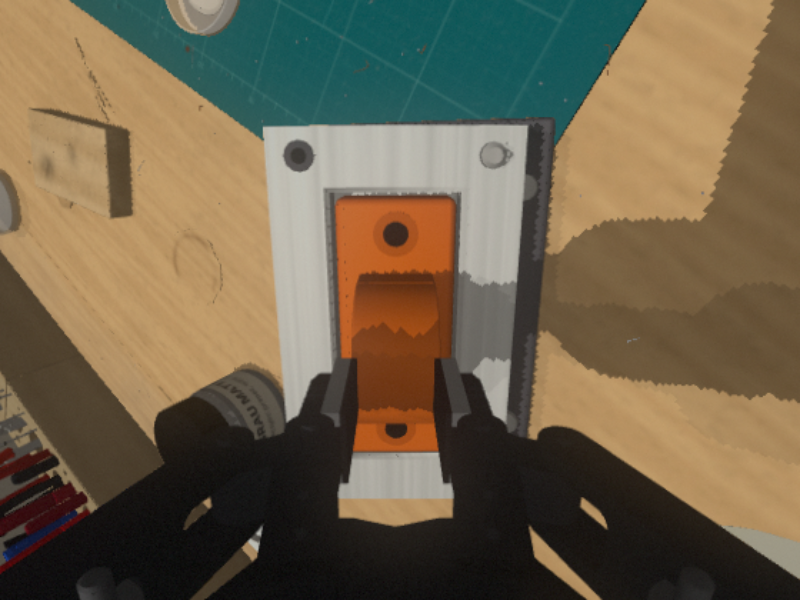

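carry_out(
  increments=[
    [0, 0.0004, -0.001, 0, 0, 0, 0],
    [0, 0.0004, -0.002, 0, 0, 0, 0],
    [0, 0.0004, -0.003, 0, 0, 0, 0],
    [0, 0.0004, -0.004, 0, 0, 0, 0],
    [0, 0.0004, -0.005, 0, 0, 0, 0],
    [0, 0.0004, -0.006, 0, 0, 0, 0],
  ],
)

```text
time: 6.03
ee_pos: [0.5009, 0.1034, 0.075]
ee_rot: [-2.617, -0.002, -2.57]
contact_force: [0.1, 0.4, -1.7]
grip_width: 0.0259
```

```bash
python3 s.py w5
```

```text
{'time': np.float64(6.0833), 'ee_pos': array([0.5011, 0.1035, 0.0753]), 'ee_rot': array([-2.6168e+00, -1.1000e-03, -2.5701e+00]), 'contact_force': array([-0.283 , -0.8833, -2.2828]), 'torque': array([ 0.3589,  0.2924, -0.0049]), 'grip_width': np.float64(0.0257), 'joint_positions': array([ 0.4435,  0.0282,  1.7814, -0.5417,  1.3017, -1.5598])}
```

View pics/w5.png

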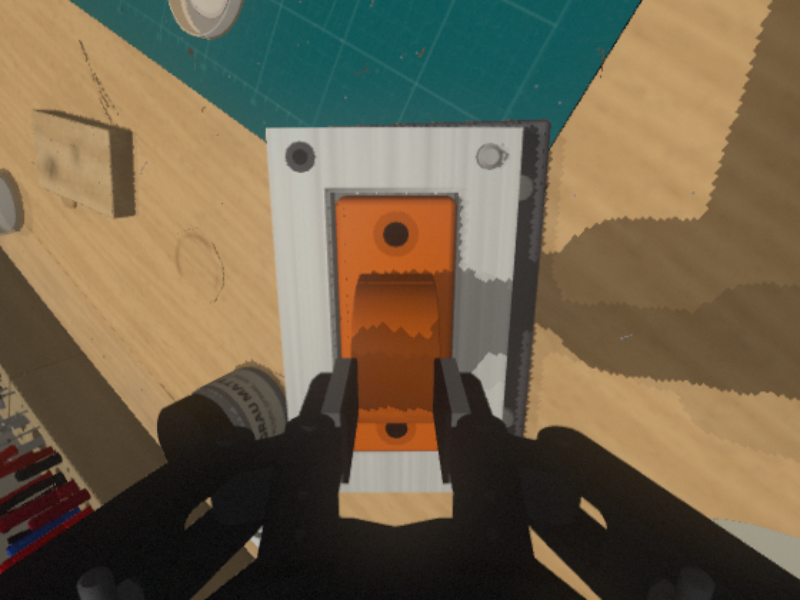

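carry_out(
  increments=[
    [0, 0, -0.002, 0, 0, 0, 0],
    [0, 0, -0.004, 0, 0, 0, 0],
    [0, 0, -0.006, 0, 0, 0, 0],
    [0, 0, -0.008, 0, 0, 0, 0],
    [0, 0, -0.01, 0, 0, 0, 0],
    [0, 0, -0.013, 0, 0, 0, 0],
    [0, 0, -0.017, 0, 0, 0, 0],
    [0, 0, -0.022, 0, 0, 0, 0],
  ],
)

```text
time: 6.75
ee_pos: [0.4949, 0.1129, 0.0945]
ee_rot: [-2.617, -0.001, -2.57]
contact_force: [-0.2, 0.1, -2.6]
grip_width: 0.0255
```

carry_out(
  increments=[
    [0, 0, -0.006, 0, 0, 0, 0],
    [0, 0, -0.014, 0, 0, 0, 0],
    [0, 0, -0.024, 0, 0, 0, 0],
    [0, 0, -0.036, 0, 0, 0, 0],
    [0, 0, -0.048, 0, 0, 0, 0],
    [0, 0, -0.06, 0, 0, 0, 0],
    [0, 0, -0.068, 0, 0, 0, 0],
    [0, 0, -0.07, 0, 0, 0, 0],
  ],
)

```text
time: 7.42
ee_pos: [0.4769, 0.1436, 0.1572]
ee_rot: [-2.617, 0.003, -2.569]
contact_force: [0.4, -0.1, -1.9]
grip_width: 0.0257
```

```bash
cat > b.py <<'E'
from h import *
import sys
b=np.array([.633,-.2345,0]);yaw=np.radians(22)
if len(sys.argv)>2: b=np.array([float(sys.argv[2]),float(sys.argv[3]),0]);yaw=np.radians(float(sys.argv[4]))
# tool y along +block x (az yaw), z down
y=np.array([np.cos(yaw),np.sin(yaw),0]);z=np.array([0,0,-1.])
Rt=np.column_stack([np.cross(y,z),y,z])
inc(b+[0,0,float(sys.argv[1])],Rt)
E
python3 s.py w6;python3 b.py 0.18
```

```text
{'time': np.float64(7.4667), 'ee_pos': array([0.4767, 0.1434, 0.1566]), 'ee_rot': array([-2.6167e+00,  1.8000e-03, -2.5690e+00]), 'contact_force': array([ 0.4291,  0.3648, -1.7824]), 'torque': array([ 0.3861,  0.257 , -0.0168]), 'grip_width': np.float64(0.0259), 'joint_positions': array([ 0.5415, -0.0345,  1.6738, -0.5263,  1.4944, -1.5624])}
t 7.47 pos [0.4767 0.1434 0.1566] j [ 0.54 -0.03  1.67 -0.53  1.49 -1.56] F [ 0.4  0.4 -1.8] w 0.0259
INC [0.0733, -0.3599, 0.1812] [-0.3794, 0.4618, 1.7137] dist 0.41 deg 104.0
```

View pics/w6.png

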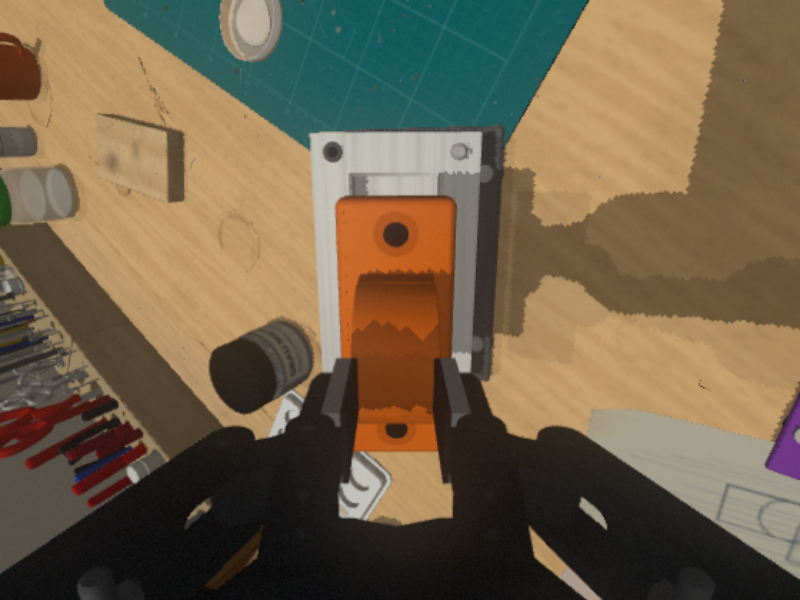

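carry_out(
  increments=[
    [0.003, -0.018, 0.004, -0.012, 0.014, 0.053, 0],
    [0.007, -0.04, 0.01, -0.034, 0.042, 0.155, 0],
    [0.012, -0.065, 0.018, -0.059, 0.072, 0.267, 0],
    [0.017, -0.091, 0.027, -0.084, 0.102, 0.379, 0],
    [0.022, -0.117, 0.036, -0.109, 0.133, 0.492, 0],
    [0.027, -0.143, 0.046, -0.134, 0.163, 0.605, 0],
    [0.032, -0.169, 0.056, -0.159, 0.193, 0.718, 0],
    [0.037, -0.195, 0.065, -0.184, 0.224, 0.83, 0],
  ],
)

```text
time: 8.13
ee_pos: [0.5539, -0.0486, 0.1956]
ee_rot: [-2.869, 0.121, 2.856]
contact_force: [0.5, -0.1, -2.1]
grip_width: 0.0256
```

```bash
python3 b.py 0.18
```

```text
t 8.13 pos [ 0.5539 -0.0486  0.1956] j [-0.    0.08  1.42 -0.3   1.61 -1.29] F [ 0.5 -0.1 -2.1] w 0.0256
INC [-0.1255, -0.142, 0.0719] [-0.199, 0.2341, 0.8776] dist 0.203 deg 53.3
```

carry_out(
  increments=[
    [-0.015, -0.017, 0.009, -0.024, 0.028, 0.105, 0],
    [-0.031, -0.035, 0.018, -0.049, 0.057, 0.215, 0],
    [-0.047, -0.053, 0.027, -0.074, 0.087, 0.325, 0],
    [-0.063, -0.071, 0.036, -0.099, 0.117, 0.437, 0],
    [-0.079, -0.089, 0.045, -0.124, 0.147, 0.549, 0],
    [-0.093, -0.105, 0.053, -0.147, 0.174, 0.65, 0],
    [-0.105, -0.119, 0.06, -0.167, 0.197, 0.738, 0],
    [-0.115, -0.13, 0.066, -0.183, 0.216, 0.81, 0],
  ],
)

```text
time: 8.8
ee_pos: [0.6272, -0.2197, 0.1805]
ee_rot: [-3.124, 0.018, 2.022]
contact_force: [-0.7, 0.6, -1.5]
grip_width: 0.0258
```

carry_out(
  increments=[
    [-0.007, -0.008, 0.004, -0.01, 0.011, 0.045, 0],
    [-0.009, -0.01, 0.005, -0.016, 0.018, 0.065, 0],
    [-0.009, -0.01, 0.005, -0.016, 0.018, 0.067, 0],
    [-0.009, -0.01, 0.005, -0.016, 0.018, 0.067, 0],
  ],
)

```text
time: 9.13
ee_pos: [0.6219, -0.2288, 0.1772]
ee_rot: [-3.142, 0.001, 1.962]
contact_force: [0.4, 0.1, -2.6]
grip_width: 0.0257
```

```bash
python3 s.py w7; python3 b.py 0.12;python3 - <<'E'
from h import *
im=viewer.get_image("wrist")
import pickle;pickle.dump(im,open("w7.pkl","wb"))
yaw=np.radians(22)
R=Rn.from_euler('z',yaw).as_matrix()
for m in [(0,0,.02)]+[(a*.035,b*.0625,.02) for a in(-1,1) for b in (-1,1)]: print(m,(proj(im,np.array([.633,-.2345,0])+R@np.array(m))).round(1))
print(viewer.landmark_of("block_top","wrist"))
E
```

```text
{'time': np.float64(9.1833), 'ee_pos': array([ 0.6223, -0.2283,  0.1777]), 'ee_rot': array([3.1409e+00, 1.8000e-03, 1.9629e+00]), 'contact_force': array([-0.3649,  0.459 , -2.5246]), 'torque': array([-0.0013,  0.0241,  0.0153]), 'grip_width': np.float64(0.0254), 'joint_positions': array([-4.3670e-01,  3.4410e-01,  1.1049e+00, -7.0000e-04,  1.6908e+00,
       -8.2900e-01])}
t 9.18 pos [ 0.6223 -0.2283  0.1777] j [-0.44  0.34  1.1  -0.    1.69 -0.83] F [-0.4  0.5 -2.5] w 0.0254
INC [-0.0097, 0.0075, 0.0578] [0.0007, 0.0018, 0.0082] dist 0.059 deg 0.5
(0, 0, 0.02) [[282.8 189.2]]
(-0.035, -0.0625, 0.02) [[250.7 243.3]]
(-0.035, 0.0625, 0.02) [[248.8 128.7]]
(0.035, -0.0625, 0.02) [[313.3 243.7]]
(0.035, 0.0625, 0.02) [[318.4 129.2]]
[]
```

View pics/w7.png

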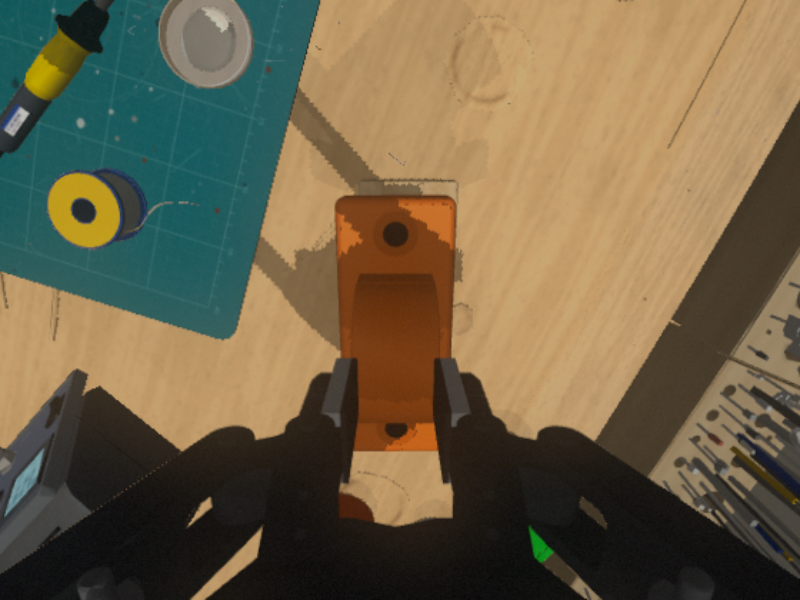

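```bash
python3 - <<'E'
from h import *
import pickle
a=pickle.load(open("w1.pkl","rb"))['color'];b=pickle.load(open("w7.pkl","rb"))['color']
z=lambda I,f:cv2.resize(I[:,:,::-1],None,fx=f,fy=f,interpolation=cv2.INTER_CUBIC)
cv2.imwrite("pics/bw1.png",z(a[75:155,70:150],7));cv2.imwrite("pics/bw7.png",z(b[115:235,225:335],5))
E
```

```text
(no output)
```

View pics/bw1.png

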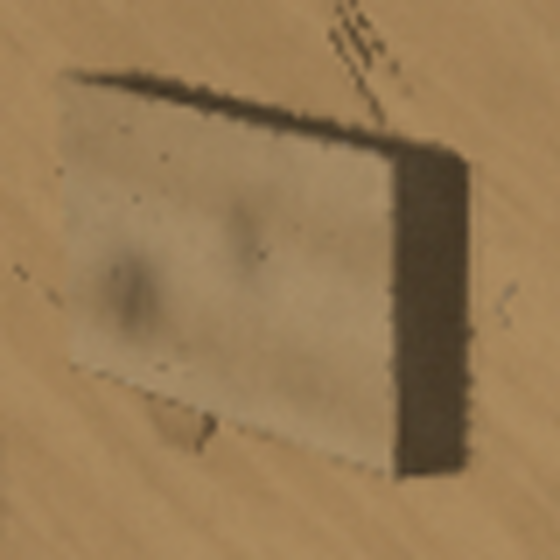

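View pics/bw7.png

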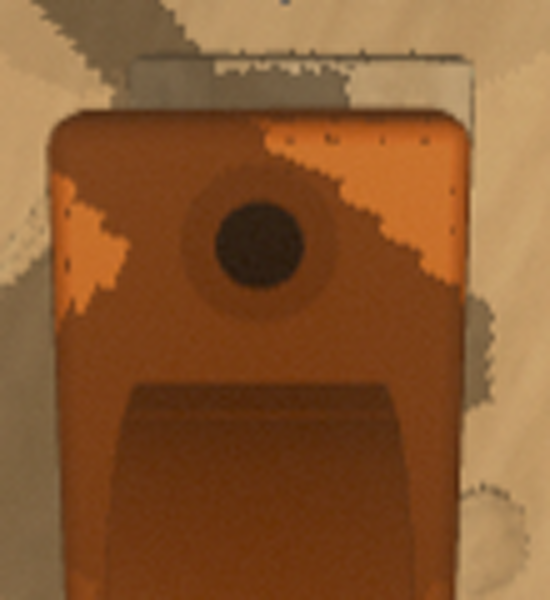

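```bash
cat > fit3.py <<'E'
from h import *
import pickle
from scipy.optimize import least_squares
w1=pickle.load(open("w1.pkl","rb"));w7=pickle.load(open("w7.pkl","rb"))
s=viewer.get_image("scene") ;d=viewer.get_image("side")
def f0(p,m): return [p[0],p[1],0]+Rn.from_euler('z',p[2]).as_matrix()@np.array(m)
A=lambda x,y:(70+x/7-.43,75+y/7-.43)
cs=[(a*.035,b*.0625,.02) for a in(-1,1) for b in (-1,1)]
p0=[.633,-.2345,.384]
o=[]
for u in [A(63,75),A(393,152),A(397,475),A(72,363)]:
    k=min(cs,key=lambda m:np.linalg.norm(proj(w1,f0(p0,m))[0]-u)); print(u,k,proj(w1,f0(p0,k))[0]); o.append((w1,u,k))
o+= [(w7,(250.6,126),(-.035,.0625,.02)),(w7,(319.4,126.2),(.035,.0625,.02))]
def fit(o):
    r=least_squares(lambda p:np.concatenate([proj(i,f0(p,m))[0]-u for i,u,m in o]),p0);print(r.x,np.degrees(r.x[2]),r.fun.reshape(-1,2).round(1).tolist())
fit(o[:4]);fit(o[4:]);fit(o)
E
python3 fit3.py
```

```text
(78.57, 85.2842857142857) (-0.035, -0.0625, 0.02) [76.32778619 83.5971023 ]
(125.71285714285713, 96.28428571428572) (-0.035, 0.0625, 0.02) [124.52528257  95.8270753 ]
(126.28428571428572, 142.42714285714285) (0.035, 0.0625, 0.02) [124.97553566 142.41478333]
(79.85571428571428, 126.42714285714285) (0.035, -0.0625, 0.02) [ 78.71686859 125.88250882]
[ 0.63206257 -0.23096186  0.39342172] 22.541403944782914 [[-1.1, -0.7], [0.2, -0.2], [0.3, 0.5], [0.2, 0.5]]
[ 0.63354377 -0.2312578   0.38896991] 22.28633403967339 [[-0.5, 0.0], [0.5, 0.0]]
[ 0.6329509  -0.23137476  0.38682352] 22.16335533360921 [[-1.2, -0.6], [0.0, 0.5], [-0.1, 1.0], [-0.1, 0.6], [-0.9, -0.2], [0.0, -0.0]]
```

```bash
python3 - <<'E'
from h import *
import pickle
w7=pickle.load(open("w7.pkl","rb"))
W=lambda x,y:(225+x/5-.4,115+y/5-.4)
P=np.array([.6223,-.2283,.1777]);R=rpy([3.1409,.0018,1.9629])
for n,u in [("hole",W(260,245)),("TL",W(50,110)),("TR",W(470,110))]:
    q=plane(w7,u,.1777-.0037);print(n,(R.T@(q-P)*1000).round(1))
E
python3 b.py .075 .6333 -.2312 22.2; python3 b.py .041 .6333 -.2312 22.2
```

```text
hole [44.2  0.7  3.6]
TL [ 59.1 -22.2   3.6]
TR [59.1 23.7  3.6]
t 9.38 pos [ 0.6228 -0.2283  0.1782] j [-0.44  0.34  1.1  -0.    1.69 -0.83] F [ 0.2 -0.3 -2.5] w 0.0257
INC [-0.0064, 0.0085, 0.1032] [0.0013, 0.0028, 0.0048] dist 0.104 deg 0.3
t 9.38 pos [ 0.6228 -0.2283  0.1782] j [-0.44  0.34  1.1  -0.    1.69 -0.83] F [ 0.2 -0.3 -2.5] w 0.0257
INC [-0.0063, 0.0084, 0.1372] [0.0013, 0.0028, 0.0048] dist 0.138 deg 0.3
```

carry_out(
  increments=[
    [-0.006, 0.008, 0.01, 0.001, 0.003, 0.005, 0],
    [-0.006, 0.008, 0.026, 0.001, 0.003, 0.005, 0],
    [-0.006, 0.008, 0.045, 0.001, 0.003, 0.005, 0],
    [-0.006, 0.008, 0.065, 0.001, 0.003, 0.005, 0],
    [-0.006, 0.008, 0.085, 0.001, 0.003, 0.005, 0],
    [-0.006, 0.008, 0.1, 0.001, 0.003, 0.005, 0],
    [-0.006, 0.008, 0.111, 0.001, 0.003, 0.005, 0],
    [-0.006, 0.008, 0.117, 0.001, 0.003, 0.005, 0],
  ],
)

```text
time: 10.05
ee_pos: [0.6316, -0.2312, 0.0586]
ee_rot: [-3.139, -0.003, 1.957]
contact_force: [-0.9, -0.2, -1.0]
grip_width: 0.0259
```

```bash
python3 - <<'E'
from h import *
for n in("wrist","side","scene"):
    im=viewer.get_image(n)
    I=im['color'][:,:,::-1]
    if n=="side": I=cv2.resize(I[200:330,260:430],None,fx=4.5,fy=4.5,interpolation=cv2.INTER_CUBIC)
    elif n=="scene": I=cv2.resize(I[190:290,310:450],None,fx=5,fy=5,interpolation=cv2.INTER_CUBIC)
    else: I=cv2.resize(I,(800,600))
    cv2.imwrite(f"pics/p_{n}.png",I)
E
python3 b.py .0417 .6333 -.2312 22.2
```

```text
t 10.2 pos [ 0.6326 -0.232   0.0608] j [-0.44  0.42  1.24  0.    1.48 -0.82] F [ 1.   0.7 -2. ] w 0.0255
INC [0.0005, 0.001, 0.0191] [-0.0002, -0.0007, -0.0017] dist 0.019 deg 0.1
```

View pics/p_wrist.png

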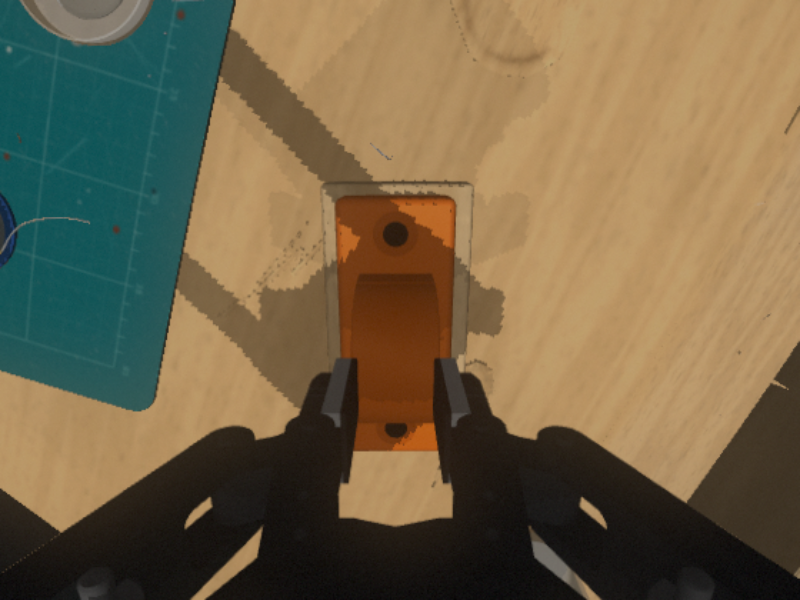

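View pics/p_side.png

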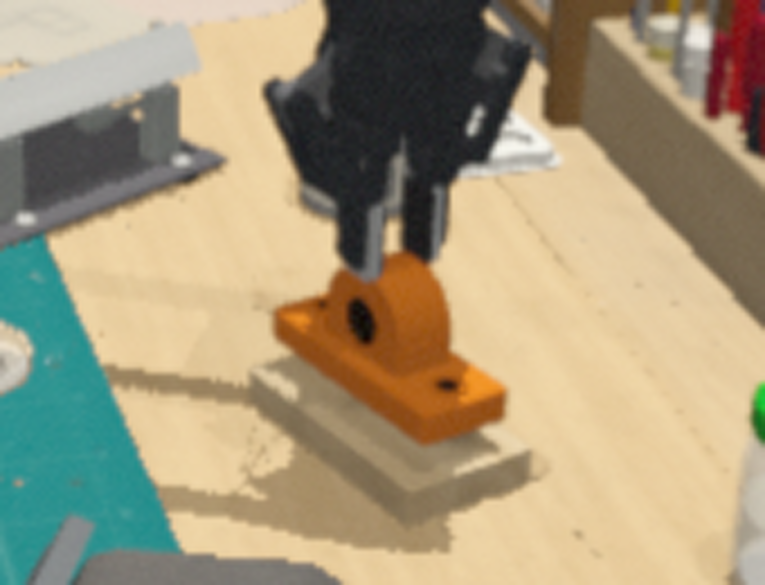

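View pics/p_scene.png

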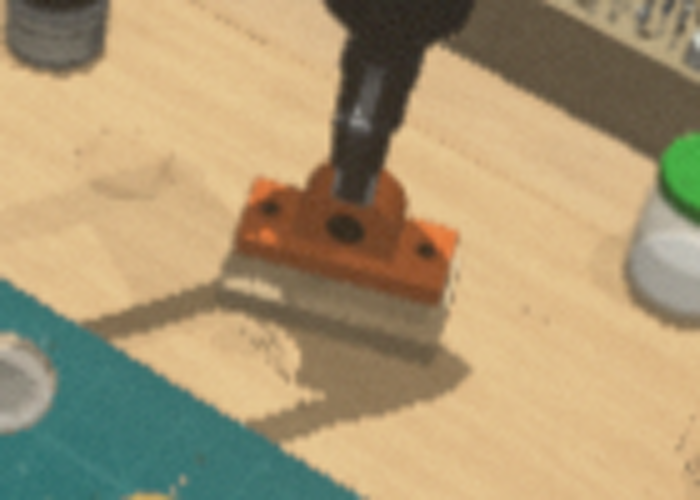

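```bash
python3 - <<'E'
from h import *
im=viewer.get_image("wrist");o=readout.observe();P=o['ee_pos'];R=rpy(o['ee_rot'])
I=cv2.imread("pics/p_wrist.png")
cv2.imwrite("pics/pz.png",cv2.resize(im['color'][120:260,215:345,::-1],None,fx=5,fy=5,interpolation=cv2.INTER_CUBIC)[:600])
sc=.7
for n,u,z in [("bTL",(322,183),.02),("bTR",(473,183),.02),("bL290",(327,290),.02),("bR290",(469.5,290),.02),("hole",(395.5,234.5),P[2]-.0037),("cTL",(335,196),P[2]-.0037),("cTR",(456,196),P[2]-.0037)]:
    q=plane(im,np.array(u)*sc,z);print(n,(R.T@(q-P)*1000).round(1))
E
```

```text
bTL [ 61.9 -33.1  41.7]
bTR [61.9 36.1 41.8]
bL290 [ 10.7 -33.   41.8]
bR290 [10.7 36.7 41.8]
hole [44.6  0.5  3.7]
cTL [ 59.4 -22.5   3.6]
cTR [59.4 23.5  3.7]
```

View pics/pz.png

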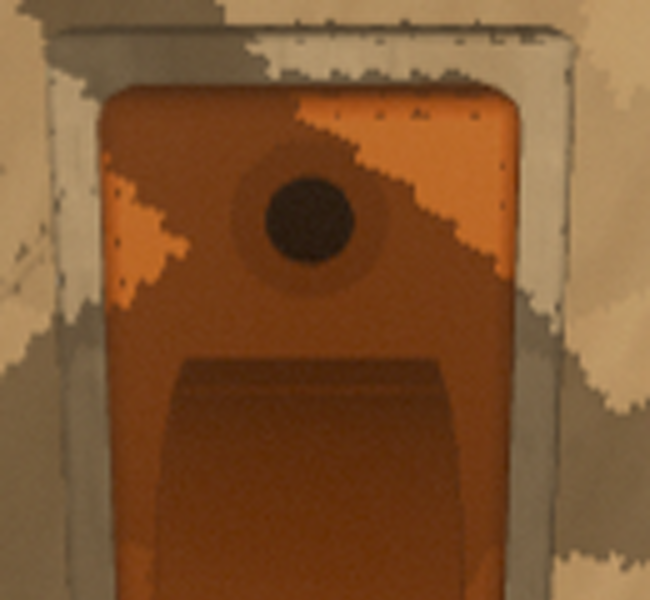

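carry_out(
  increments=[
    [-0.001, 0.001, 0.003, 0, 0, 0, 0],
    [-0.001, 0.001, 0.006, 0, 0, 0, 0],
    [-0.001, 0.001, 0.009, 0, 0, 0, 0],
    [-0.001, 0.001, 0.012, 0, 0, 0, 0],
    [-0.001, 0.001, 0.014, 0, 0, 0, 0],
    [-0.001, 0.001, 0.0155, 0, 0, 0, 0],
    [-0.001, 0.001, 0.0165, 0, 0, 0, 0],
    [-0.001, 0.001, 0.017, 0, 0, 0, 0],
  ],
)

```text
time: 10.92
ee_pos: [0.6335, -0.2327, 0.0443]
ee_rot: [-3.141, -0.001, 1.956]
contact_force: [-2.9, 1.4, 2.8]
grip_width: 0.0257
```

carry_out(
  increments=[
    [0, 0, 0.0004, 0, 0, 0, 0],
    [0, 0, 0.0008, 0, 0, 0, 0],
    [0, 0, 0.0012, 0, 0, 0, 0],
    [0, 0, 0.0012, 0, 0, 0, 0],
  ],
)

```text
time: 11.25
ee_pos: [0.6336, -0.2328, 0.0443]
ee_rot: [-3.142, -0.0, 1.956]
contact_force: [-4.6, 1.5, 7.1]
grip_width: 0.0256
```

```bash
python3 s.py q1; python3 - <<'E'
from h import *
im=viewer.get_image("side")
cv2.imwrite("pics/q_side.png",cv2.resize(im['color'][230:330,290:410,::-1],None,fx=6,fy=6,interpolation=cv2.INTER_CUBIC))
E
```

```text
{'time': np.float64(11.3), 'ee_pos': array([ 0.6336, -0.2328,  0.0443]), 'ee_rot': array([-3.1416e+00, -3.0000e-04,  1.9561e+00]), 'contact_force': array([-4.0803,  1.0448,  6.223 ]), 'torque': array([0.2747, 0.7627, 0.0393]), 'grip_width': np.float64(0.0259), 'joint_positions': array([-4.3610e-01,  4.3170e-01,  1.2550e+00,  2.0000e-04,  1.4551e+00,
       -8.2140e-01])}
```

View pics/q_side.png

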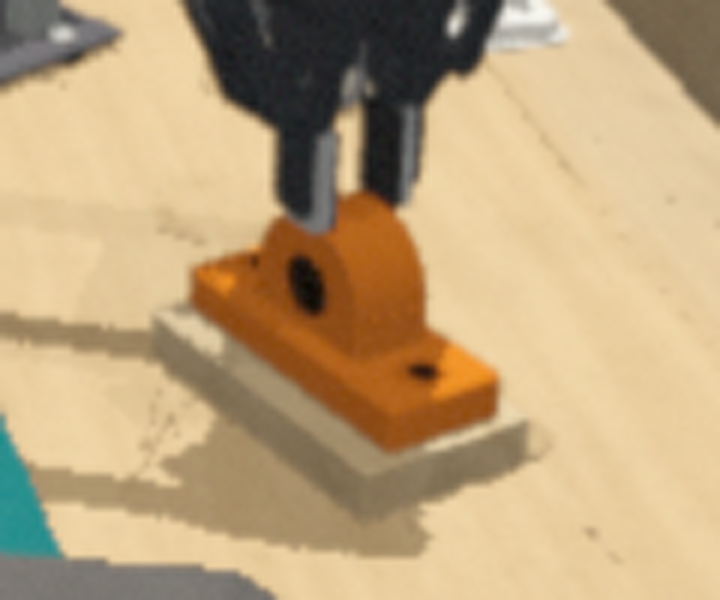

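View pics/q1.png

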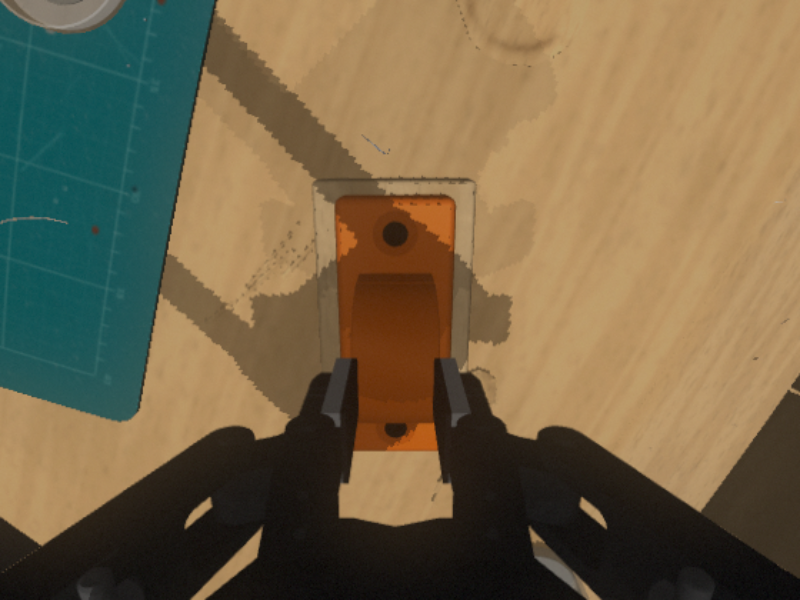

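carry_out(
  increments=[
    [0, 0, -0.0006, 0, 0, 0, 0],
    [0, 0, -0.0012, 0, 0, 0, 0],
    [0, 0, -0.0012, 0, 0, 0, 0],
  ],
)

```text
time: 11.6
ee_pos: [0.6338, -0.2329, 0.0443]
ee_rot: [3.141, -0.0, 1.956]
contact_force: [-2.7, 1.7, 3.9]
grip_width: 0.0254
```

carry_out(
  increments=[
    [0, 0, -0.0006, 0, 0, 0, 0],
    [0, 0, -0.001, 0, 0, 0, 0],
    [0, 0, -0.001, 0, 0, 0, 0],
  ],
)

```text
time: 11.85
ee_pos: [0.6338, -0.2328, 0.0443]
ee_rot: [-3.141, -0.001, 1.956]
contact_force: [-1.5, 1.2, 1.6]
grip_width: 0.0257
```

Nearly unloaded (about the weight); release slowly.

carry_out(
  increments=[
    [0, 0, 0, 0, 0, 0, 0.3],
    [0, 0, 0, 0, 0, 0, 0.33],
    [0, 0, 0, 0, 0, 0, 0.36],
    [0, 0, 0, 0, 0, 0, 0.42],
    [0, 0, 0, 0, 0, 0, 0.5],
    [0, 0, 0, 0, 0, 0, 0.6],
    [0, 0, 0, 0, 0, 0, 0.6],
    [0, 0, 0, 0, 0, 0, 0.6],
  ],
)

```text
time: 12.52
ee_pos: [0.6338, -0.2328, 0.0446]
ee_rot: [-3.141, -0.001, 1.956]
contact_force: [0.4, -0.1, 0.1]
grip_width: 0.051
```

```bash
python3 s.py q2
```

```text
{'time': np.float64(12.5667), 'ee_pos': array([ 0.6337, -0.2328,  0.0446]), 'ee_rot': array([-3.1414e+00, -7.0000e-04,  1.9560e+00]), 'contact_force': array([-0.1766,  0.2857, -0.6017]), 'torque': array([0.0015, 0.0571, 0.0301]), 'grip_width': np.float64(0.0512), 'joint_positions': array([-4.3620e-01,  4.3220e-01,  1.2538e+00,  3.0000e-04,  1.4563e+00,
       -8.2140e-01])}
```

View pics/q2.png

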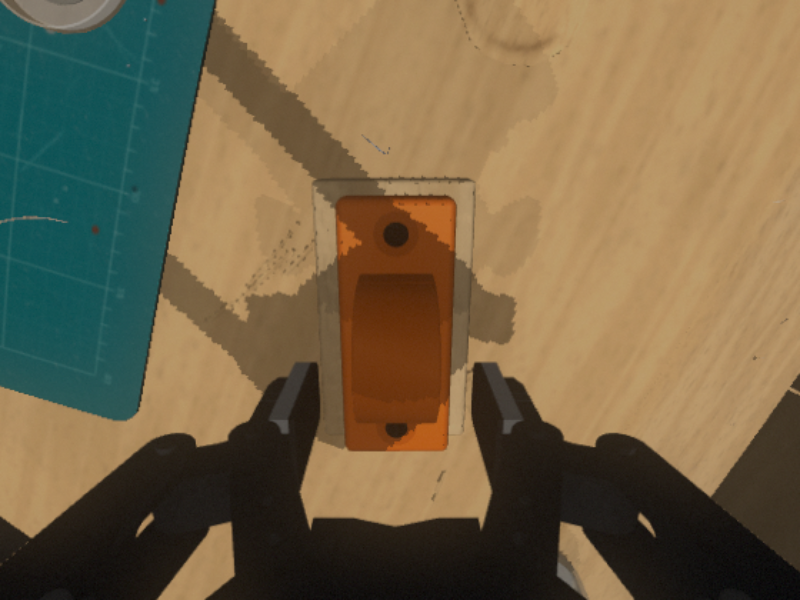

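carry_out(
  increments=[
    [0, 0, -0.005, 0, 0, 0, 0.7],
    [0, 0, -0.015, 0, 0, 0, 0.7],
    [0, 0, -0.03, 0, 0, 0, 0.7],
    [0, 0, -0.05, 0, 0, 0, 0.7],
    [0, 0, -0.07, 0, 0, 0, 0.7],
    [0, 0, -0.09, 0, 0, 0, 0.7],
    [0, 0, -0.11, 0, 0, 0, 0.7],
    [0, 0, -0.12, 0, 0, 0, 0.7],
  ],
)

```text
time: 13.23
ee_pos: [0.6351, -0.2335, 0.1696]
ee_rot: [3.137, 0.004, 1.956]
contact_force: [-0.3, -0.6, 0.3]
grip_width: 0.0595
```

```bash
python3 s.py q2b>/dev/null; python3 s.py q3;python3 - <<'E'
from h import *
im=viewer.get_image("wrist")
import pickle;pickle.dump(im,open("q3.pkl","wb"))
I=cv2.resize(im['color'][105:255,220:340,::-1],None,fx=5,fy=5,interpolation=cv2.INTER_CUBIC)
cv2.imwrite("pics/q3z.png",I[:600]);cv2.imwrite("pics/q3y.png",I[450:])
E
```

```text
{'time': np.float64(13.3333), 'ee_pos': array([ 0.6353, -0.2335,  0.1688]), 'ee_rot': array([3.137 , 0.0044, 1.9561]), 'contact_force': array([0.0051, 0.1475, 0.1922]), 'torque': array([-0.0039, -0.0001,  0.0335]), 'grip_width': np.float64(0.0596), 'joint_positions': array([-4.3620e-01,  3.7440e-01,  1.0828e+00,  4.0000e-04,  1.6781e+00,
       -8.2140e-01])}
```

View pics/q3.png

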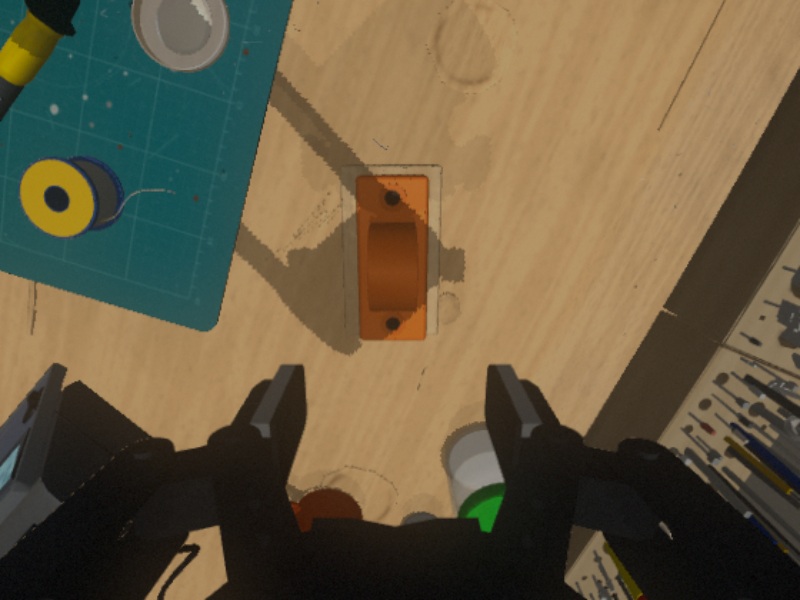

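View pics/q3z.png

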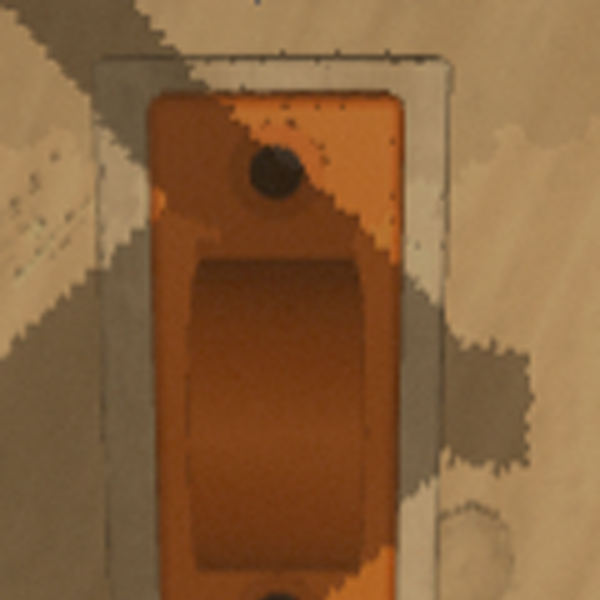

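```bash
python3 - <<'E'
from h import *
import pickle
im=pickle.load(open("q3.pkl","rb"))
yaw=np.radians(22.2);Rb=Rn.from_euler('z',yaw).as_matrix();c=np.array([.6333,-.2312,0])
W=lambda x,y:(220+x/5-.4,105+y/5-.4)
for n,u,z in [("bTL",W(97,57),.02),("bTR",W(452,57),.02),("bL@500",W(105,500),.02),("bR@500",W(440,500),.02),("bBR",(437*.7,333.5*.7),.02),("cTL",W(150,92),.038),("cTR",W(403,92),.038),("hole1",W(276,172),.038),("hole2",(392.7*.7,323.5*.7),.038),("cBL",(361*.7,339*.7),.038),("cBR",(426*.7,339*.7),.038)]:
    print(n,(Rb.T@(plane(im,u,z)-c)*1000).round(1))
s=viewer.get_image("scene");d=viewer.get_image("side")
cv2.imwrite("pics/f_scene.png",s['color'][:,:,::-1])
cv2.imwrite("pics/f_side.png",cv2.resize(d['color'][180:330,200:420,::-1],None,fx=3.6,fy=3.6,interpolation=cv2.INTER_CUBIC))
E
```

```text
bTL [-33.7  62.4  20. ]
bTR [35.  62.2 20. ]
bL@500 [-35.2 -27.3  20. ]
bR@500 [ 34.9 -27.6  20. ]
bBR [ 33.9 -60.1  20. ]
cTL [-22.2  56.7  38. ]
cTR [24.3 56.6 38. ]
hole1 [ 0.9 42.1 38. ]
hole2 [  0.6 -45.   38. ]
cBL [-22.2 -56.7  38. ]
cBR [ 24.3 -57.   38. ]
```

View pics/f_side.png

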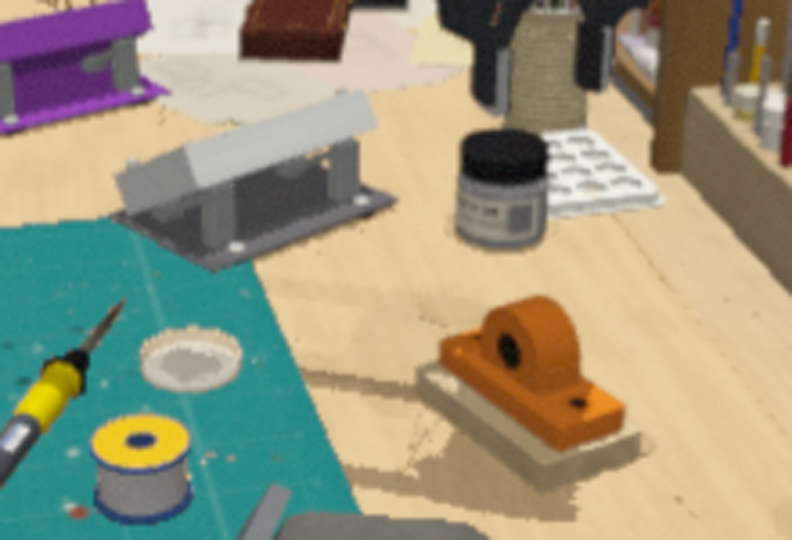

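View pics/f_scene.png

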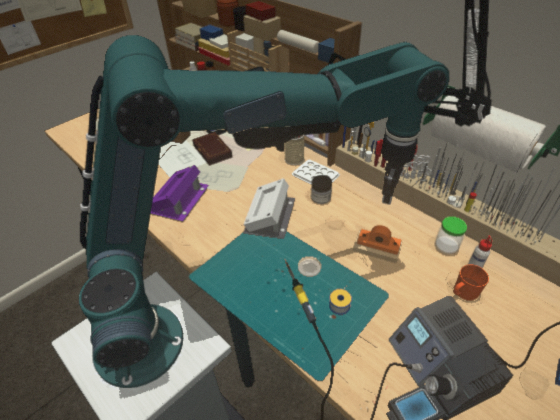

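```bash
python3 - <<'E'
from h import *
print(ctrl.close_job()); print(readout.observe()['time'])
E
```

```text
the job is handed in; nothing more can be done
None
the job is handed in; nothing more can be done
```

The casting is out of the mould and sits base down on the bench block, released, and I have handed the job in at about 13.6 s on the robot's clock.

- **Out of the mould:** I gripped the housing by its two flat faces and drew it straight out along the face normal. The wrist force stayed low at each check and fell to about the casting's own weight, with no sign of cocking.
- **Set down:** I aligned it lengthwise and lowered it until it touched at under 10 N. I backed off to near zero load before opening, then raised the tool about 120 mm.
- **Position:** The last wrist picture put the casting within about 1 mm of the block's centre in both directions, with no visible turn.
- **Everything else:** The block was within 1 mm or so of its earlier position, apart from one corner read 2.4 mm off in the coarse picture. The nearby objects looked unmoved, and the gripper was touching nothing.

**Disagreements:**
- Contact came about 2.6 mm higher than predicted. The moment reading suggested the base was flat, and the side picture showed it seated.
- The first block estimate, from the fixed cameras, was about 3 mm off, so I corrected it from the wrist camera before placing.

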